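Fish the long opening tool out of the half-shut toolbox

ROBOT

A 6-joint arm with a two-finger parallel gripper is mounted at the origin on the work surface. World frame = base frame: x ahead of the robot, y to its left, z up, the work surface at z = 0. Lengths are in m, angles in degrees, forces in N, time in s.
With the tool pointing down it reaches from about 0.25 to 0.725 m from the base axis. Payload 9.7 kg.
Tool frame: the origin (TCP) lies midway between the tips of the shut fingers; the grasp point (between the pads) lies 19 mm behind it (grip_point_offset is the distance from the TCP to the grasp point, in m); y points along the fingers, z is the direction in which the jaws open and shut, and the axes are right-handed (so a half turn about y gives the same grasp; the last joint's range is limited). The gripper opens to 85 mm and grips with 20 to 120 N. Pads are 22 mm wide; open, the fingers measure 114 mm over their backs; the gripper's body (76 mm by 85 mm) begins 54 mm behind the grasp point. The pads swing forward as they close: fully open they stand 13 mm farther back than shut.
Start: joints at [68.067, 4.979, 10.078, 95.1, 0, 90], TCP at [0.205, 0.51, 0.231] pointing down, gripper open.
Joint ranges: [-179.16, 179.16], [-48.56, 103.87], [-65.8, 70.77], [-126.05, 130.52], [-82.76, 87.17], [-180, 180]. Speed limits (degrees/s): [127.2, 127.2, 147.25, 180, 180, 180].

INTERFACE

Orientations are given as [roll, pitch, yaw] about the fixed x, y, z axes, in that order (R = Rz(yaw) Ry(pitch) Rx(roll)).
In Python, from workcell import get_obs, camera, job_done, grip_point_offset gives the robot as it stands.
- The arm moves only by the tool move_arm, never from a script. Its argument "deltas" is a list that holds one entry, the list of rows, each a list of 4 numbers: the shift along the tool's x, y, z in m, then the turn about the tool's y in degrees. A call has 1 to 5 rows; each row is the pose to reach, as a shift and turn from the pose commanded when the call began, along the tool's axes at that moment; what a row does not reach only later rows make up. A row lasts 1/10 s, in which the tool goes at most 50 mm and 8.59 degrees, less where a joint would pass 70% of its speed; a pose out of reach is approached as far as the arm can. A call with a gripper value outside its range is refused whole. "claw" is the finger opening in m, from 0 to 0.0854, set as the call begins (left out, the last holds). The fingers move at their own pace and stop on an object; "newtons" is the grip in N (left out, the last holds). Time passes only in rows, so rows that repeat a pose let the fingers close. It gives the time, the measured TCP pose, the force and the opening at its end, in the units of the state.
- get_obs(): the state, without advancing time (a new reading comes with each control period).
- camera(name): name is "scene" or "side" or "wrist"; returns a dict with "color" (400x640x3 uint8, blue, green, red), "range_z" (400x640 float32, m along the optical axis (not along the pixel's ray), 0 where there is no reading), "fx", "fy", "cx", "cy" (pixels), "k1" (the pictures are not rectified: a ray, as slopes to the right and down, at radius r is drawn at 1 + k1 r^2 times it, then the intrinsics apply), "T" (4x4, takes a point from camera to world coordinates). Camera axes: x right, y down, z forward; pixel columns grow to the right and rows downward; lengths in m; the calibration is good to about 2 mm. A picture is of the moment at which its call begins.
- job_done(): hands the job in, once; it reports no verdict.
The state is a dict: "time": time; "q": joint angles; "qd": joint speeds; "joint_efforts": joint torques, N m; "ee_pos": TCP position; "tcp_rot": TCP orientation; "wrist_force": force on the tool from outside, world axes, zero at the start; "torque": the same for the moment, N m; "opening": finger opening in m.
Only numpy, scipy, OpenCV 4.12 (cv2) and the standard library are available. Lean on these libraries where they do the work, as an engineer would, in place of code of your own. Each camera call takes 0.05 s, during which the arm holds its last target. There are 200 camera calls.

TASK

Half of the toolbox's lid is latched shut, and the long opening tool in the tray is longer than the gap that is left. Take it by its handle, tilt it and draw it out slantwise through the gap, without forcing it against the shut half-lid and without disturbing the other things, and finish while holding it in the gripper, roughly level and a hand's breadth above the lid, touching nothing else.

Things in the scene. Friction and masses are not known exactly. Their poses are not given: they have to be found in the camera images.
- toolbox: Shallow blue toolbox, fixed, 158 x 268 mm, rim 95 mm high, walls 4 mm. Origin: centre of its underside; y along the long side, z up. Grey tray floor at z = 45 mm, 150 mm wide (x) and 260 mm long (y -130 to 130). Half of it is open on top, the +y half. The open leaf is folded down outside the +x wall (to x = 87 mm); a carrying handle sticks out 23 mm at the -y end.
- lid: The half-lid that is latched shut, fixed; origin and axes are the toolbox's. A plate 8 mm thick over the toolbox from y = -134 to -20 mm, underside at z = 95 mm, top at 103 mm.
- bar: Long opening tool, loose, 240 mm, 140 g: black handle 130 x 18 x 16 mm and straight steel blade 110 x 18 x 5 mm, flush on the flat underside. Origin: middle of its length, underside; x towards the blade's tip, z up. Starts flat on the tray floor, roughly along the toolbox, handle in the open half, the blade's last 100 mm or so under the shut half-lid.
- gap (a point): Centre of the open gap in the toolbox's top, at rim height (95 mm; 50 mm above the tray floor); axes as the toolbox's. The gap is 150 mm long in y, from the half-lid's edge to the end wall, and 150 mm wide in x.
- bar_tip (a point): Tip of the opening tool's blade (120 mm from the tool's middle), at mid thickness.
- bar_end (a point): Free end of the opening tool's handle (120 mm from the tool's middle), at mid height.
- bar_grip (a point): Point inside the handle where it is good to grip, 75 mm from the handle's free end, 165 mm from the blade's tip, 8 mm above the underside; pinch across the 18 mm width.
- spudger: Orange plastic spudger, 110 x 11 x 7 mm, on the tray floor along the toolbox's +x wall beside the opening tool. Origin: underside, x along it. To be left alone.
- battery: Flat black phone battery, 85 x 45 x 6 mm, lying on the shut half-lid. Origin: centre of underside. To be left alone.
- lifter: Hard silicone suction lifter, disc 64 mm across with a stem and knob, 52 mm high. Origin: centre of underside. To be left alone.
- bowl: Stainless steel bowl, 130 mm across, 50 mm high. Origin: centre of underside. To be left alone.
- jar: Small clear jar, 56 mm across, 70 mm high. Origin: centre of underside. To be left alone.
- carton: Small carton, 90 x 70 x 45 mm. Origin: centre of underside. To be left alone.
- driver: Screwdriver lying on the sheet, handle to its own -x. To be left alone.
Mind the look-alikes: they are no part of the job. Leave any orange or purple look-alike of the bar alone.

How it is judged (in metres and radians):
On the way:
1. the opening tool slants through the gap: the end of its handle above the rim, the tip of its blade still inside the toolbox below the rim (height (world z) of bar_end above 0.1 m and height (world z) of bar_tip below 0.09 m and y of bar_tip in the frame of toolbox below 0.13 m), for 0.1 s.
At the end, for the whole second after the job is handed in: The gripper's fingers hold the opening tool still (under 30 mm/s), within 20 degrees of level, both of its ends more than 42 mm above the top of the shut half-lid (145 mm above the sheet), touching neither the toolbox nor any other thing; every other loose thing is within 30 mm of where it started (height (world z) of each of bar_end, bar_tip above 0.145 m and angle between bar's own x axis and vertical between 1.22 and 1.92 rad and contact force between the fingers and bar above 2 N and contact force between bar and toolbox below 0.1 N and contact force between bar and spudger below 0.1 N and contact force between bar and battery below 0.1 N and contact force between bar and lifter below 0.1 N and contact force between bar and bowl below 0.1 N and contact force between bar and jar below 0.1 N and contact force between bar and carton below 0.1 N and contact force between bar and driver below 0.1 N and linear speed of bar below 0.03 m/s and distance of each of spudger, battery, lifter, bowl, jar, carton, driver from where it was at the start of the episode below 0.03 m); the arm keeps its last pose, push and grip.
It fails at once if the opening tool is forced against the shut half-lid (more than 25 N) (contact force between bar and lid above 25 N).
It fails at once if another loose thing is moved by more than 30 mm (distance of any of spudger, battery, lifter, bowl, jar, carton, driver from where it was at the start of the episode above 0.03 m).
It also fails if it takes over 37 s, if anything falls off the work surface, if the arm or the gripper's body presses on something with over 40 N, if the wrist force passes 120 N, or if a joint passes its speed limit or range.

## Working session

There is one attempt and no reset: what is moved stays moved. The work goes in short steps, Python scripts to look and compute and a tool call to move; the robot and the scene stay as the last step left them, time stands still between calls to the robot, and variables do not carry over. Pictures are saved under pics/ and viewed, about 8 in all and at most 12, crops included, and the job is handed in when it is done.

Besides the shell and the picture viewer there is one more tool, called after "Emit:" by a JSON object that holds its "api" and its "payload", one argument or row to a line. move_arm: Moves the arm, as the interface text tells. Its arguments: {"type":"object","properties":{"deltas":{"type":"array"},"claw":{"type":"number"},"newtons":{"type":"number"}},"required":["deltas"]}

```bash
mkdir -p pics; cat > h.py <<'E'
import numpy as np, cv2
from workcell import *
def snap(n,f=None):
    c=camera(n); np.savez(f'{n}.npz',**c)
    if f: cv2.imwrite('pics/'+f,c['color'])
    return c
def px(c,u,v,z=None,plane=None):
    xd=np.array([(u-c['cx'])/c['fx'],(v-c['cy'])/c['fy']]); s=xd.copy()
    for _ in range(20): s=xd/(1+c['k1']*(s@s))
    d=np.r_[s,1.]; T=c['T']
    if plane is not None: z=(plane-T[2,3])/(T[:3,:3]@d)[2]
    elif z is None:
        p=c['range_z'][int(v)-1:int(v)+2,int(u)-1:int(u)+2]; z=np.median(p[p>0]) if (p>0).any() else np.nan
    return T[:3,:3]@(d*z)+T[:3,3]
E
python3 - <<'E'
from h import *
print(get_obs(),grip_point_offset)
c=snap('scene');s=snap('side');w=snap('wrist')
cv2.imwrite('pics/a.png',c['color'])
cv2.imwrite('pics/b.png',np.vstack([s['color'],w['color']])[:, :][::1][:800])
cv2.imwrite('pics/b.png',cv2.resize(cv2.imread('pics/b.png'),(480,600)))
print(c['T'],s['T'],w['T'])
E
```

```text
{'time': 0.0, 'q': array([ 6.80669103e+01,  5.01178852e+00,  1.00326944e+01,  9.50983490e+01,
       -1.39945859e-05,  8.99987084e+01]), 'qd': array([-0.05779883, -0.04477666, -0.00449611, -0.02021298, -0.0141542 ,
       -0.01035541]), 'joint_efforts': array([ 2.53827209e-03, -5.20384812e+01,  4.64802468e+01,  1.62446348e-02,
        8.75194360e-05,  7.17469050e-06]), 'ee_pos': array([0.20535204, 0.50997782, 0.23056069]), 'tcp_rot': array([-9.00774431e+01, -1.22488393e-05, -2.19317981e+01]), 'wrist_force': array([-0.56577227, -0.55884571,  0.14982273]), 'torque': array([ 0.01185516, -0.02344348,  0.01503107]), 'opening': 0.08497668675619277} 0.0187
[[-0.80499826  0.33191649 -0.49174103  1.04648169]
 [ 0.59308734  0.47118808 -0.65286231  0.65452962]
 [ 0.01500675 -0.81719841 -0.57616106  0.71921065]
 [ 0.          0.          0.          1.        ]] [[ 0.72364235 -0.44385589  0.52852029 -0.13565534]
 [-0.69007115 -0.47860288  0.54290063 -0.70450591]
 [ 0.01198169 -0.75758249 -0.65262946  0.92260318]
 [ 0.          0.          0.          1.        ]] [[ 0.37247185  0.89044657  0.26147587  0.1378898 ]
 [ 0.92804229 -0.35692902 -0.10648556  0.53668311]
 [-0.00149137  0.28232354 -0.95931809  0.37202999]
 [ 0.          0.          0.          1.        ]]
```

View pics/a.png

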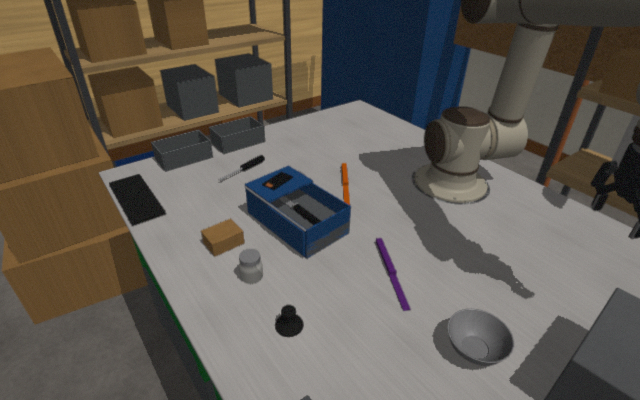

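View pics/b.png

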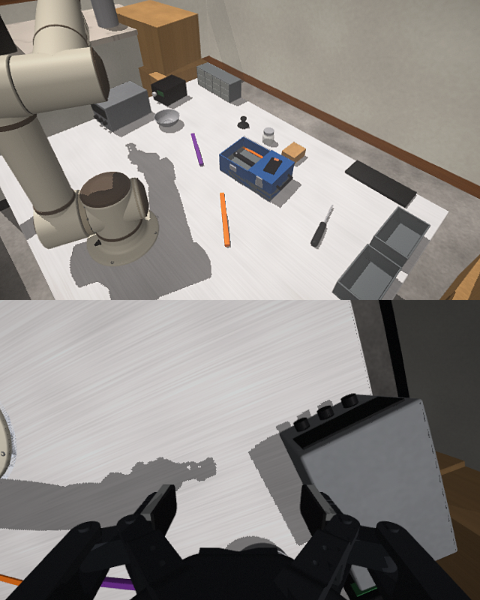

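The scene view shows the toolbox at about (298,210) px, with the open half towards the lower right and the battery on the lid at (278,181). The side view shows it at about (345,222) px. I'll enlarge both.

```bash
python3 - <<'E'
from h import *
c=np.load('scene.npz');s=np.load('side.npz')
a=cv2.resize(c['color'][155:255,235:360],None,fx=6,fy=6,interpolation=cv2.INTER_CUBIC)
b=cv2.resize(s['color'][170:275,280:400],None,fx=6,fy=6,interpolation=cv2.INTER_CUBIC)
cv2.imwrite('pics/c.png',a);cv2.imwrite('pics/d.png',b[:600])
E
```

```text
(no output)
```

View pics/c.png

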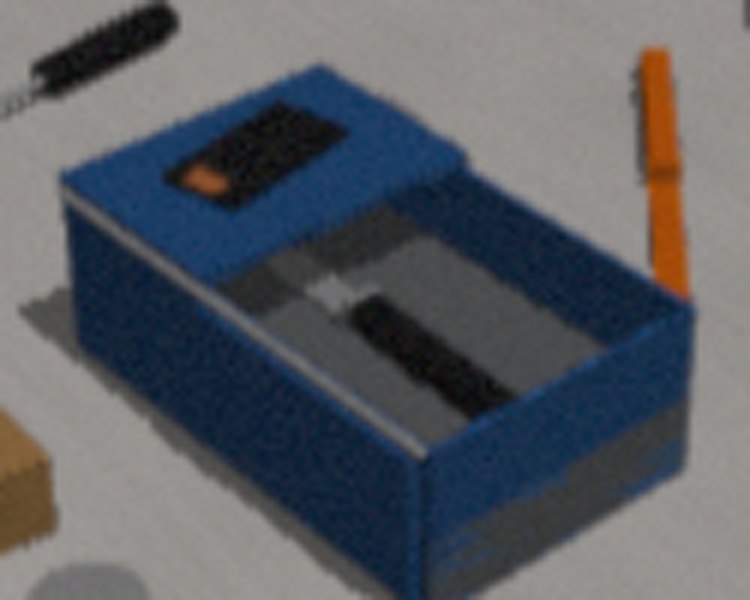

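View pics/d.png

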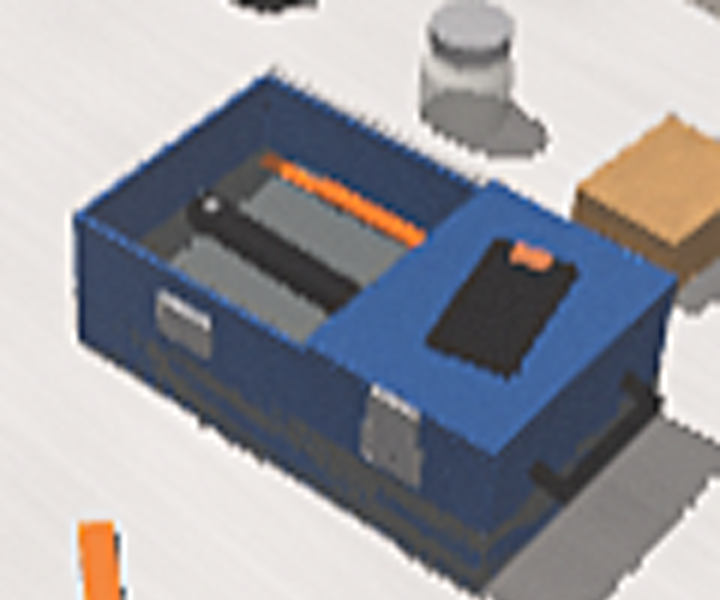

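```bash
python3 - <<'E'
from h import *
c=dict(np.load('scene.npz'));s=dict(np.load('side.npz'))
P=lambda k,o,u,v,z:print(u,v,np.round(px(k,o[0]+(u+.5)/6-.5,o[1]+(v+.5)/6-.5,plane=z),4))
C=(235,155);S=(280,170)
print('scene rim');P(c,C,690,308,.095);P(c,C,425,455,.095)
print('scene lid');[P(c,C,*p,.103) for p in[(320,65),(62,178),(465,160),(205,275)]]
print('side rim');P(s,S,272,72,.095);P(s,S,78,213,.095)
print('side lid');[P(s,S,*p,.103) for p in[(492,182),(305,348),(675,278),(492,455)]]
print('bar side: end L,R; at lid L R');[P(s,S,*p,.061) for p in[(188,212),(213,190),(330,305),(357,283)]]
print('bar scene: junction L,R, lower L,R');[P(c,C,*p,.061) for p in[(350,316),(382,296),(468,410),(512,395)]]
print('spudger');[P(s,S,*p,.052) for p in[(268,160),(425,238)]]
print('driver,orange');[P(s,(0,0),6*x,6*y,.015) for x,y in[(440,275),(420,325),(295,258),(305,325)]]
E
```

```text
scene rim
690 308 [0.456 0.009 0.095]
425 455 [0.6109 0.0255 0.095 ]
scene lid
320 65 [ 0.4811 -0.254   0.103 ]
62 178 [ 0.6383 -0.2344  0.103 ]
465 160 [ 0.4735 -0.1381  0.103 ]
205 275 [ 0.6241 -0.1267  0.103 ]
side rim
272 72 [0.6165 0.0238 0.095 ]
78 213 [0.4589 0.0084 0.095 ]
side lid
492 182 [ 0.6286 -0.128   0.103 ]
305 348 [ 0.4691 -0.1477  0.103 ]
675 278 [ 0.6406 -0.2394  0.103 ]
492 455 [ 0.4829 -0.2561  0.103 ]
bar side: end L,R; at lid L R
188 212 [ 0.5277 -0.0024  0.061 ]
213 190 [0.5501 0.0015 0.061 ]
330 305 [ 0.5321 -0.1058  0.061 ]
357 283 [ 0.5545 -0.1038  0.061 ]
bar scene: junction L,R, lower L,R
350 316 [ 0.5573 -0.1125  0.061 ]
382 296 [ 0.5362 -0.1172  0.061 ]
468 410 [ 0.5538 -0.0235  0.061 ]
512 395 [ 0.5315 -0.021   0.061 ]
spudger
268 160 [0.5977 0.0064 0.052 ]
425 238 [ 0.6145 -0.0981  0.052 ]
driver,orange
2640 1650 [ 0.6284 -0.4347  0.015 ]
2520 1950 [ 0.4526 -0.4891  0.015 ]
1770 1548 [ 0.3662 -0.1038  0.015 ]
1830 1950 [ 0.2378 -0.2884  0.015 ]
```

The side crop shows the handle from (200,200) to the lid at (345,294), with the spudger at (268,160) to (425,238). The scene crop shows the handle/blade step at (366,306) and the rim corners.

- **Toolbox:** its yaw is about +5.6°.
- **Bar:** the grip point is near (0.543, -0.072), pointing at -87.6°.
- **Tilt:** the tool can only yaw, so the tilt has to come from the bar pivoting in the pads. I'll lever the blade gently on the lid's edge while gripping lightly. About 12-15° is enough, and that is still level enough for the finish.

Now I'll approach.

Emit:
{"api": "move_arm", "payload": {
  "deltas": [
    [[0.0354, 0, -0.0276, 8.5], [0.0708, 0, -0.0552, 17], [0.1062, 0, -0.0828, 25.5], [0.1416, 0, -0.1104, 34], [0.177, 0, -0.138, 42.5]]
  ],
  "claw": 0.05
}}

```text
time: 0.65
ee_pos: [0.3185, 0.3145, 0.2311]
tcp_rot: [-90.0, -0.0, -64.8]
wrist_force: [1.4, 0.2, -0.6]
opening: 0.0498
```

Emit:
{"api": "move_arm", "payload": {
  "deltas": [
    [[0.0447, 0, 0.0036, 4.64], [0.0894, 0, 0.0072, 9.28], [0.1341, 0, 0.0108, 13.92], [0.1788, 0, 0.0144, 18.56], [0.2235, 0, 0.018, 23.2]]
  ]
}}

```text
time: 1.15
ee_pos: [0.4313, 0.1204, 0.2313]
tcp_rot: [-90.0, 0.0, -87.8]
wrist_force: [0.1, 1.0, 0.9]
opening: 0.0497
```

Emit:
{"api": "move_arm", "payload": {
  "deltas": [
    [[0.0397, 0, 0.0209, 0], [0.0794, 0, 0.0418, 0], [0.1191, 0, 0.0627, 0], [0.1588, 0, 0.0836, 0], [0.1985, 0, 0.1046, 0]]
  ]
}}

```text
time: 1.65
ee_pos: [0.544, -0.0737, 0.2311]
tcp_rot: [-90.0, 0.0, -87.6]
wrist_force: [0.9, 1.0, -0.2]
opening: 0.0498
```

Emit:
{"api": "move_arm", "payload": {
  "deltas": [
    [[0, 0.02, 0, 0], [0, 0.02, 0, 0], [0, 0.02, 0, 0]]
  ]
}}

```text
time: 1.95
ee_pos: [0.5429, -0.0715, 0.2111]
tcp_rot: [-90.1, 0.0, -87.6]
wrist_force: [-0.1, 0.4, 0.9]
opening: 0.0499
```

```bash
python3 - <<'E'
from h import *
o=get_obs();print(o['ee_pos'],o['tcp_rot'],o['q'],o['opening'],o['wrist_force'],o['time'])
snap('wrist','e.png')
E
```

```text
[ 0.54294528 -0.07150956  0.21114795] [-9.00741427e+01  1.99632096e-02 -8.76310192e+01] [-7.50667369e+00  4.34235510e+00  7.15936704e+00  9.28934799e+01
  6.95114228e-03  8.01243280e+01] 0.049913231815705596 [-0.08307562  0.40638301  0.91198654] 1.95
```

View pics/e.png

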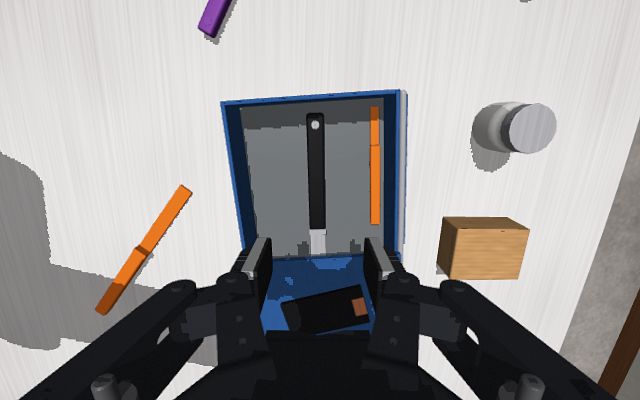

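The wrist picture shows the handle from (316,113) to (318,229) px, the blade reaching the lid's edge at (318,256), and the spudger at x of about 375 px.

```bash
python3 - <<'E'
from h import *
w=dict(np.load('wrist.npz'))
for u,v,z in[(307,113,.061),(325,113,.061),(309,229,.061),(327,229,.061),(318,250,.05),(318,257,.1),(375,107,.052),(375,224,.052)]: print(u,v,px(w,u,v,plane=z).round(4),px(w,u,v).round(4))
E
```

```text
307 113 [0.5284 0.0023 0.061 ] [0.5278 0.0024 0.0445]
325 113 [0.5462 0.003  0.061 ] [0.5466 0.0032 0.0437]
309 229 [ 0.5346 -0.1212  0.061 ] [ 0.5343 -0.1283  0.0439]
327 229 [ 0.5546 -0.1203  0.061 ] [ 0.5555 -0.1272  0.0442]
318 250 [ 0.5459 -0.152   0.05  ] [ 0.546  -0.1529  0.0482]
318 257 [ 0.5452 -0.1346  0.1   ] [ 0.5452 -0.1351  0.099 ]
375 107 [0.5969 0.0113 0.052 ] [0.598  0.0115 0.0462]
375 224 [ 0.6095 -0.1156  0.052 ] [ 0.6113 -0.1186  0.0441]
```

Emit:
{"api": "move_arm", "payload": {
  "deltas": [
    [[0, 0.03, -0.0013, -0.6], [0, 0.065, -0.0013, -0.6], [0, 0.1, -0.0013, -0.6], [0, 0.13, -0.0013, -0.6], [0, 0.148, -0.0013, -0.6]]
  ],
  "claw": 0.04
}}

```text
time: 2.5
ee_pos: [0.5414, -0.0707, 0.0621]
tcp_rot: [-90.1, 0.0, -86.9]
wrist_force: [0.2, -0.5, 0.2]
opening: 0.0396
```

Emit:
{"api": "move_arm", "payload": {
  "deltas": [
    [[0, 0.004, 0, 0], [0, 0.008, 0, 0], [0, 0.012, 0, 0], [0, 0.014, 0, 0], [0, 0.014, 0, 0]]
  ]
}}

```text
time: 3.0
ee_pos: [0.5425, -0.0718, 0.0498]
tcp_rot: [-90.0, -0.0, -87.0]
wrist_force: [-0.3, -1.1, 0.4]
opening: 0.0395
```

Emit:
{"api": "move_arm", "payload": {
  "deltas": [
    [[0, 0.001, 0, 0], [0, 0.001, 0, 0], [0, 0.001, 0, 0], [0, 0.001, 0, 0], [0, 0.001, 0, 0]]
  ],
  "claw": 0.0,
  "newtons": 25
}}

```text
time: 3.5
ee_pos: [0.5424, -0.0719, 0.0486]
tcp_rot: [-90.0, -0.0, -87.0]
wrist_force: [0.1, -0.2, 3.8]
opening: 0.0171
```

```bash
python3 - <<'E'
from h import *
o=get_obs();print(o['ee_pos'],o['tcp_rot'],o['opening'],o['wrist_force'],o['torque'],o['time'])
w=snap('wrist');c=snap('scene')
a=cv2.resize(c['color'][155:255,235:360],None,fx=3,fy=3,interpolation=cv2.INTER_CUBIC)
b=w['color'][80:380,130:505]
cv2.imwrite('pics/f.png',np.hstack([a,b]))
E
```

```text
[ 0.54242607 -0.07191627  0.04863805] [-8.99627372e+01 -8.40073687e-03 -8.70362172e+01] 0.017144320234004903 [ 0.0923812  -0.22403692  3.83344386] [-0.05003925 -0.00508729  0.06278657] 3.5
```

View pics/f.png

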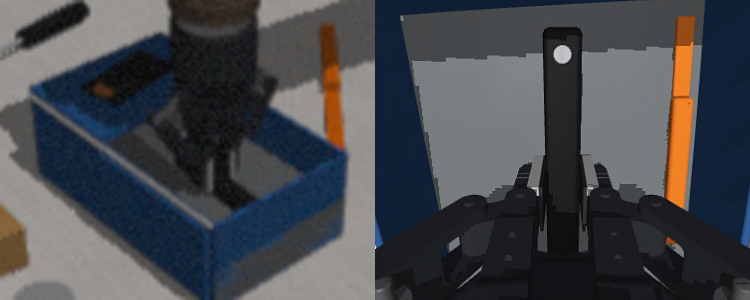

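The pads hold the handle (opening 17 mm). I'll lift just short of the lid.

Emit:
{"api": "move_arm", "payload": {
  "deltas": [
    [[0, -0.006, 0, 0], [0, -0.014, 0, 0], [0, -0.022, 0, 0], [0, -0.03, 0, 0], [0, -0.036, 0, 0]]
  ]
}}

```text
time: 4.1
ee_pos: [0.5424, -0.0719, 0.0854]
tcp_rot: [-90.0, -0.0, -87.0]
wrist_force: [0.8, -0.8, -1.4]
opening: 0.0173
```

Emit:
{"api": "move_arm", "payload": {
  "deltas": [
    [[0, -0.002, 0, 0], [0, -0.004, 0, 0], [0, -0.006, 0, 0], [0, -0.008, 0, 0], [0, -0.01, 0, 0]]
  ]
}}

```text
time: 4.6
ee_pos: [0.542, -0.0718, 0.0942]
tcp_rot: [-90.0, 0.0, -87.0]
wrist_force: [-0.3, -1.3, -3.1]
opening: 0.0172
```

Emit:
{"api": "move_arm", "payload": {
  "deltas": [
    [[0, -0.001, 0, 0], [0, -0.002, 0, 0], [0, -0.003, 0, 0], [0, -0.004, 0, 0], [0, -0.005, 0, 0]]
  ]
}}

```text
time: 5.1
ee_pos: [0.542, -0.0719, 0.0992]
tcp_rot: [-90.0, 0.0, -87.0]
wrist_force: [0.1, -1.8, -5.9]
opening: 0.017
```

```bash
python3 - <<'E'
from h import *
o=get_obs();print(o['ee_pos'],o['opening'],o['wrist_force'],o['torque'],o['time'])
w=snap('wrist')
for v in range(90,220,8):print(v,w['color'][v,318],px(w,318,v).round(4))
E
```

```text
[ 0.54203774 -0.07188144  0.09920614] 0.01702767702455057 [ 0.05882482 -1.8055481  -5.90883038] [-0.07795094  0.02232072  0.03331623] 5.1
90 [52 31 17] [0.5369 0.0143 0.0631]
98 [76 74 72] [0.5372 0.0109 0.044 ]
106 [17 15 16] [0.5374 0.0037 0.1096]
114 [32 30 31] [5.376e-01 3.000e-04 1.163e-01]
122 [33 32 32] [ 0.5378 -0.003   0.1161]
130 [185 180 180] [ 0.538  -0.0063  0.1159]
138 [184 180 180] [ 0.5382 -0.0097  0.1156]
146 [27 24 23] [ 0.5383 -0.0132  0.1149]
154 [34 30 31] [ 0.5385 -0.0168  0.1143]
162 [34 32 32] [ 0.5387 -0.0204  0.1141]
170 [32 30 29] [ 0.5389 -0.024   0.1144]
178 [31 30 29] [ 0.5391 -0.0279  0.1136]
186 [33 32 31] [ 0.5393 -0.0318  0.113 ]
194 [30 29 28] [ 0.5395 -0.0357  0.1127]
202 [31 30 30] [ 0.5398 -0.0396  0.1127]
210 [32 30 31] [ 0.54   -0.0438  0.1123]
218 [31 29 29] [ 0.5402 -0.0479  0.1123]
```

It is pivoting in the pads: the handle slopes about 5° with roughly 4 N on the lid. I'll continue gently.

Emit:
{"api": "move_arm", "payload": {
  "deltas": [
    [[0, -0.001, 0, 0], [0, -0.002, 0, 0], [0, -0.003, 0, 0], [0, -0.004, 0, 0], [0, -0.005, 0, 0]]
  ]
}}

```text
time: 5.65
ee_pos: [0.5422, -0.0718, 0.1044]
tcp_rot: [-90.0, 0.0, -87.0]
wrist_force: [-0.1, -0.6, -4.3]
opening: 0.0172
```

```bash
cat > t.py <<'E'
from h import *
o=get_obs();print(o['ee_pos'],o['opening'],o['wrist_force'],o['torque'],o['time'])
w=snap('wrist')
P=np.array([px(w,u,v) for v in range(60,240,3) for u in (316,318,320)])
k=(abs(P[:,2]-o['ee_pos'][2]-.02)<.04)&(w['color'][60:240:3,[316,318,320]].reshape(-1,3).max(1)<60);P=P[k]
for _ in range(3):
    f=np.polyfit(P[:,1],P[:,2],1);r=abs(P[:,2]-np.polyval(f,P[:,1]));P=P[r<max(.0015,2*r.mean())]
print('tilt',np.degrees(np.arctan(f[0])),'end y,z top',P[:,1].max(),np.polyval(f,P[:,1].max()),len(P), 'top z at grip y', np.polyval(f,o['ee_pos'][1]))
E
python3 t.py
```

```text
[ 0.54217102 -0.07181446  0.10440257] 0.01724672330643013 [-0.09329884 -0.58941188 -4.34557204] [0.00782901 0.07034568 0.01260123] 5.65
tilt 8.493667346652781 end y,z top 0.00155661560192445 0.1262149480811648 106 top z at grip y 0.11525785771559241
```

Emit:
{"api": "move_arm", "payload": {
  "deltas": [
    [[0, -0.001, 0, 0], [0, -0.002, 0, 0], [0, -0.003, 0, 0], [0, -0.004, 0, 0], [0, -0.005, 0, 0]]
  ]
}}

```text
time: 6.2
ee_pos: [0.5422, -0.0718, 0.1094]
tcp_rot: [-90.0, 0.0, -87.0]
wrist_force: [-0.2, -1.6, -6.1]
opening: 0.0176
```

```bash
python3 t.py
```

```text
[ 0.54219871 -0.07182267  0.10937613] 0.01757958655656354 [-0.16377015 -1.63973703 -6.07763836] [0.03288737 0.04414962 0.01726749] 6.2
tilt 12.708202961537545 end y,z top 0.0014360701786665607 0.1363678766050314 107 top z at grip y 0.11984728479497062
```

The tilt is 12.7°, with the handle end at about 0.13 m and the tip at about 0.075 m inside the box. I'll grip firmer, ease off the lid by 3 mm, and draw along the bar's axis.

Emit:
{"api": "move_arm", "payload": {
  "deltas": [
    [[0, 0.001, 0, 0], [0, 0.002, 0, 0], [0, 0.003, 0, 0], [0, 0.003, 0, 0], [0, 0.003, 0, 0]]
  ],
  "newtons": 50
}}

```text
time: 6.75
ee_pos: [0.5422, -0.0718, 0.1064]
tcp_rot: [-90.0, 0.0, -87.0]
wrist_force: [-0.5, -0.3, -1.1]
opening: 0.0164
```

```bash
python3 t.py
```

```text
[ 0.54221888 -0.07182885  0.10636016] 0.016434437959931734 [-0.52007711 -0.26002157 -1.10791071] [ 0.0742958  -0.01180059 -0.00721184] 6.75
tilt 12.099952156145363 end y,z top 0.0014667972116852272 0.13249682815925531 106 top z at grip y 0.11678366729265664
```

Emit:
{"api": "move_arm", "payload": {
  "deltas": [
    [[-0.01, -0.0021, 0, 0], [-0.022, -0.0046, 0, 0], [-0.035, -0.0074, 0, 0], [-0.048, -0.0102, 0, 0], [-0.06, -0.0127, 0, 0]]
  ]
}}

```text
time: 7.3
ee_pos: [0.5391, -0.0104, 0.1194]
tcp_rot: [-90.0, 0.0, -87.0]
wrist_force: [0.1, -0.5, -1.0]
opening: 0.0165
```

Emit:
{"api": "move_arm", "payload": {
  "deltas": [
    [[-0.012, -0.0025, 0, 0], [-0.024, -0.0051, 0, 0], [-0.036, -0.0076, 0, 0], [-0.048, -0.0102, 0, 0], [-0.06, -0.0127, 0, 0]]
  ]
}}

```text
time: 7.8
ee_pos: [0.5359, 0.049, 0.1319]
tcp_rot: [-90.0, -0.0, -87.0]
wrist_force: [-0.3, 0.3, -1.3]
opening: 0.0161
```

```bash
python3 t.py; python3 - <<'E'
from h import *
s=snap('side');c=snap('scene')
cv2.imwrite('pics/g.png',np.hstack([cv2.resize(s['color'][130:280,270:400],None,fx=3,fy=3),cv2.resize(c['color'][130:280,235:370],None,fx=3,fy=3)]))
E
```

```text
[0.53591007 0.04898135 0.13190408] 0.016107615038020304 [-0.33888625  0.2956262  -1.29909659] [ 0.0674559  -0.01555005 -0.0028711 ] 7.8
tilt 12.047626761334433 end y,z top 0.12229244579779865 0.15797522693462285 106 top z at grip y 0.14232876797211466
```

View pics/g.png

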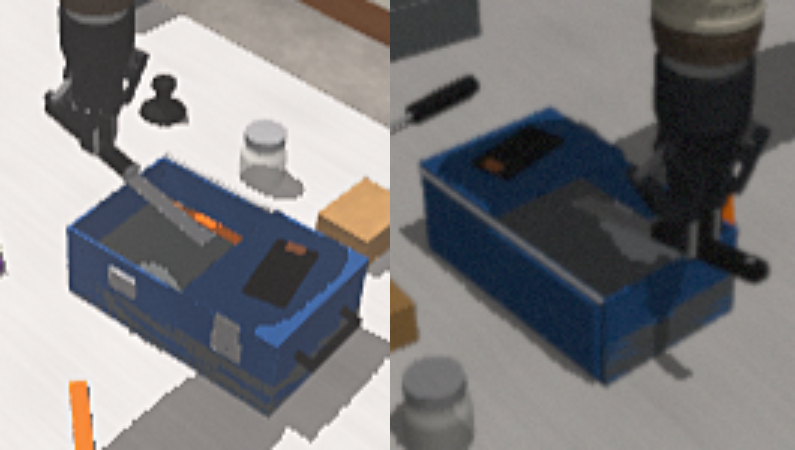

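The side view shows the blade tip at (210,238) px, clear of the lid edge at about (240,252). The spudger and battery are undisturbed. Next I'll lift straight up.

Emit:
{"api": "move_arm", "payload": {
  "deltas": [
    [[0, -0.01, 0, 0], [0, -0.028, 0, 0], [0, -0.048, 0, 0], [0, -0.068, 0, 0], [0, -0.08, 0, 0]]
  ]
}}

```text
time: 8.45
ee_pos: [0.5364, 0.0475, 0.2139]
tcp_rot: [-89.9, -0.0, -87.1]
wrist_force: [0.0, 0.6, -1.7]
opening: 0.0163
```

Emit:
{"api": "move_arm", "payload": {
  "deltas": [
    [[0, -0.006, 0, 0], [0, -0.01, 0, 0], [0, -0.01, 0, 0], [0, -0.01, 0, 0], [0, -0.01, 0, 0]]
  ]
}}

```text
time: 8.95
ee_pos: [0.5357, 0.048, 0.2209]
tcp_rot: [-90.1, -0.0, -87.0]
wrist_force: [0.2, 0.5, -2.2]
opening: 0.0163
```

```bash
python3 t.py; python3 - <<'E'
from h import *
s=snap('side');c=snap('scene')
cv2.imwrite('pics/i.png',np.hstack([cv2.resize(s['color'][90:280,250:410],None,fx=2.5,fy=2.5),cv2.resize(c['color'][90:280,235:390],None,fx=2.5,fy=2.5)]))
E
```

```text
[0.5357153  0.04797606 0.22092337] 0.01633047965181441 [ 0.22305102  0.52961443 -2.17625342] [ 0.09335715 -0.05961559  0.01607782] 8.95
tilt 12.111585294979982 end y,z top 0.12127967679153717 0.24707667319892498 111 top z at grip y 0.23134623615103167
```

View pics/i.png

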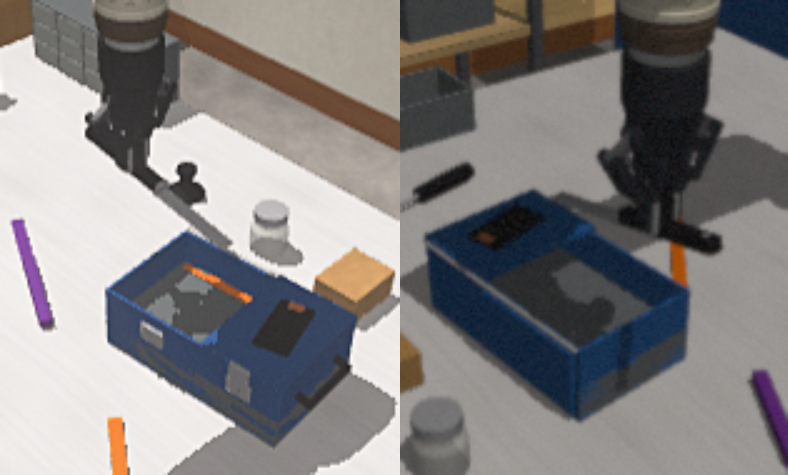

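The bar is clear in both views: handle end at about 0.24 m, tip at about 0.186 m, slope 12°. The spudger and battery are in place. Handing in.

```bash
python3 -c "
from workcell import *
o=get_obs();print(o['qd'].round(2),o['opening']);print(job_done())"
```

```text
[-0.08 -0.19  0.14  0.06  0.04 -0.04] 0.016213124834658754
the job is handed in; nothing more can be done
None
```

The opening tool is out of the toolbox and held in the gripper above the lid, and I handed the job in at about 9 s of the 37 s allowed. The hand-in reports no verdict, so the figures below are my own checks.

**How it was done:** I took the tool by its handle with a light grip (25 N). The arm can only turn about the vertical, so I tilted the tool by lifting it until the blade pivoted on the shut half-lid's edge. The wrist then read about 6 N including the tool's weight, against the 25 N limit. Next I eased off, gripped at 50 N, drew it out along its own slant, and lifted it.

**Last checks:**
- **Slant through the gap:** before I drew it out, the tool was tilted 12.7°. The handle end was at about 0.13 m, and I worked out the tip to be at about 0.075 m, still under the lid.
- **Final pose:** the tool slopes 12.1° from level. The handle end is at about 0.24 m and the tip at about 0.186 m (calculated from the slope). The gripper opening is 16 mm and the arm is still.
- **Contact:** the wrist felt 1.1 to 2.2 N after the draw began, close to the tool's 1.4 N weight. The pictures show it touching nothing else.
- **Other things:** the spudger, battery, jar and carton look unmoved in the last picture. The driver and lifter are only partly in view and the bowl is not, but the arm never came near them. I did not measure any of their positions.

No check failed. Early readings of the tool's direction differed by about 1°, and I used a value between them.

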